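# Take the blade off the tea-house fan

### The job

The desk fan is lying on its back for cleaning. Its blade is held by a spinner nut with a reverse (left-hand) thread: unscrew it by turning it clockwise as seen from above, lift it off the shaft and put it in the lemon dish. Then lift the blade off the shaft and lay it flat, hub upright, in the middle of the round tea tray; set both parts down gently without dropping them, and leave the other things on the table alone.

Things in the scene. Friction and masses are not known exactly. Their poses are not given: they have to be found in the camera images.
- fan: fan head lying on its back on the table, left or right; fast, it does not shift. Motor 100 mm wide, wire rear guard 205 mm wide with its rim 77 mm up, a neck stub reaching 140 mm out along its local +x. Origin on the table under the shaft; shaft straight up (z), and it does not turn
- shaft_top (a point): centre of the top end of the fan's steel shaft, on its axis, 148 mm above the table, hidden inside the nut at the start. The upper 21 mm of the shaft is a coarse two-start left-hand thread, 24 mm across; below it is a smooth seat, 24 mm across, inside the blade's hub
- nut_mid (a point): centre, half-way up, of the black ribbed round spinner nut on top of the fan: a cap 43 mm across, 36 mm tall, flat top, open below, 45 g; grip it at any yaw. At the start it sits on the blade's hub, underside 127 mm and top 163 mm above the table. Once free it lifts straight up and must rise 25 mm to clear the shaft
- nut: the same nut; origin at the centre of its underside, z up. Left-hand thread: it loosens clockwise from above (yaw falls), easily and without climbing. Starts tight or up to 0.25 rad loosened; free at about 1.25 rad from tight, stop at about 2.0, so 1.45 to 1.7 rad from the start always frees it. Before that it lifts only a few mm; counter-clockwise it soon stops
- hub_mid (a point): centre, half-way up, of the hub of the white plastic fan blade, 90 g. Hub: round tube 42 mm across, 42 mm tall, bore 28 mm; grip its upper 26 mm from above at any yaw. At the start its underside is 85 mm and its top 127 mm above the table. With the nut off, the shaft stands 21 mm above the hub's top; the blade must rise 63 mm to clear it
- blade: the same fan blade; origin at the centre of the hub's underside, z along the hub, up at the start. Four slightly pitched wings reach out to 86 mm radius and occupy only the lowest 16 mm of the hub's height. It sits loosely on the shaft and may turn there
- dish_in (a point): centre of the inner floor of the white ceramic lemon dish, 6 mm above its underside. Loose, round, 136 mm across at the rim, 30 mm tall, walls 5 mm and flaring, flat inner floor about 94 mm across; empty
- tray_in (a point): centre of the inner floor of the round aluminium tea tray, 4 mm above its underside. Loose, 244 mm across, rim 14 mm tall and 4 mm thick, flat inner floor about 224 mm across; empty
- tea_glass: brass tea-glass holder with a glass, 54 mm wide, 82 mm tall, handle on one side; bystander, loose. Origin at the centre of its foot
- timer: round bell timer with a flat-topped knob, 66 mm wide, 52 mm tall; bystander, loose. Origin at the centre of its foot
- tile_a: small loose game tile lying flat, 22 x 30 x 11 mm; bystander. Origin at the centre of its underside
- tile_b: a second such loose game tile, 22 x 30 x 11 mm; bystander. Origin at the centre of its underside
Mind the look-alikes: they are no part of the job. What is shaped like the blade but green is not meant.

How it is judged:
By the outcome, as a careful person would: the job done as asked, in the order asked, and still so for the second after the job is handed in, with the robot touching nothing.
It also fails if it takes over 64 s, if anything falls off the work surface, if the arm or the gripper's body presses on something with over 40 N, if the wrist force passes 120 N, or if a joint passes its speed limit or range.

### The arm

A 6-joint arm with a two-finger parallel gripper is mounted at the origin on the work surface. World frame = base frame: x ahead of the robot, y to its left, z up, the work surface at z = 0. Lengths are in m, angles in rad, forces in N, time in s.
With the tool pointing down it reaches from about 0.3 to 0.875 m from the base axis. Payload 6.4 kg.
Tool frame: the origin (TCP) lies midway between the tips of the shut fingers; the grasp point (between the pads) lies 19 mm behind it; z points along the fingers, y is the line along which they close (so a half turn about z gives the same grasp; the last joint's range is limited). The gripper opens to 85 mm and grips with 20 to 120 N. Pads are 22 mm wide; open, the fingers measure 114 mm over their backs; the gripper's body (76 mm by 85 mm) begins 54 mm behind the grasp point. The pads swing forward as they close: fully open they stand 13 mm farther back than shut.
Start: joints at [-1.447, 0.181, 1.607, -0, 1.354, -0.206], TCP at [0.186, -0.544, 0.231] pointing down, gripper open.
Joint ranges: [-2.99, 2.99], [-0.89, 2.07], [0.3, 2.58], [-1.14, 4.28], [0, 2.63], [-3.12, 3.12]. Speed limits (rad/s): [2.57, 2.57, 3.01, 3.14, 3.14, 3.14].

### API

Orientations are given as a unit quaternion [w, x, y, z].
In Python, from bench import ctrl gives the robot as it stands.
- The arm moves only by the tool send_rows, never from a script. Its argument "motion" is a list of rows, each a list of 7 numbers: the turn, a rotation vector about the tool's x, y, z in degrees, then the shift along the tool's x, y, z in mm, then the closure, from -1 (fully open) to 1 (shut). In form: [[rx, ry, rz, tx, ty, tz, grip], ...]. A call has exactly 10 rows; each row shifts and turns the commanded pose from where the row before left it, along the tool's axes as they then stand; what a row does not reach is not made up. A row lasts 1/10 s, in which the tool goes at most 50 mm and 8.59 degrees, less where a joint would pass 70% of its speed; a pose out of reach is approached as far as the arm can. A call is refused whole if a number of a shift passes 50 or a number of a turn 8.59, either way. A call with a gripper value outside its range is refused whole. The fingers move at their own pace and stop on an object; the grip force is fixed at half the most. Time passes only in rows, so rows that do not move let the fingers close, or fill a call up. It gives the time, the measured TCP pose, the force, the opening and the grip force at its end, in the units of the state.
- ctrl.get_obs(): the state, without advancing time (a new reading comes with each control period).
- ctrl.camera(name): name is "side" or "top" or "wrist"; returns a dict with "color" (420x560x3 uint8, red, green, blue), "z_map" (420x560 float32, m along the optical axis (not along the pixel's ray), 0 where there is no reading), "mtx" (3x3 intrinsics, pixels), "extrinsics" (4x4, takes a point from camera to world coordinates); the wrist camera has in their place "hand_eye" (4x4, takes a point from camera to tool coordinates, whose origin is the TCP and whose axes are the flange's). Camera axes: x right, y down, z forward; pixel columns grow to the right and rows downward; lengths in m; the calibration is good to about 2 mm. A picture is of the moment at which its call begins: read the wrist's pose just before it.
- ctrl.hand_in(): hands the job in; it is judged then, once.
The state is a dict: "time_s": time; "q": joint angles; "dq": joint speeds; "joint_efforts": joint torques, N m; "eef_pos": TCP position; "eef_rot": TCP orientation; "wrist_force": force on the tool from outside, world axes, zero at the start; "torque": the same for the moment, N m; "opening": opening from 0.0 (shut) to 1.0 (fully open); "grasp_force": force on a finger pad.
Only numpy, scipy, OpenCV 4.12 (cv2) and the standard library are available. Lean on these libraries where they do the work, as an engineer would, in place of code of your own. Each camera call takes 0.05 s, during which the arm holds its last target. There are 200 camera calls.

## Working session

There is one attempt and no reset: what is moved stays moved. The work goes in short steps, Python scripts to look and compute and a tool call to move; the robot and the scene stay as the last step left them, time stands still between calls to the robot, and variables do not carry over. Pictures are saved under pics/ and viewed, at most 10 in all, crops included, and the job is handed in when it is done.

Besides the shell and the picture viewer there is one more tool, called after "Emit:" as name(argument=value, ...) on one line, values as JSON. send_rows: Moves the arm, as the interface text tells. Its arguments: {"type":"object","properties":{"motion":{"type":"array","items":{"type":"array","items":{"type":"number"}}}},"required":["motion"]}

```bash
mkdir -p pics; cat > h.py <<'E'
import numpy as np, cv2, pickle
from bench import ctrl
from scipy.spatial.transform import Rotation as R
def T(o):
    w,x,y,z=o["eef_rot"]; M=np.eye(4); M[:3,:3]=R.from_quat([x,y,z,w]).as_matrix(); M[:3,3]=o["eef_pos"]; return M
def snap(n,png=None):
    o=ctrl.get_obs(); c=ctrl.camera(n)
    E=c["extrinsics"] if n!="wrist" else T(o)@c["hand_eye"]
    if png: cv2.imwrite("pics/"+png,c["color"][:,:,::-1])
    return c["color"],c["z_map"],c["mtx"],np.array(E)
def cloud(z,K,E):
    v,u=np.mgrid[:z.shape[0],:z.shape[1]]
    P=np.stack([(u-K[0,2])/K[0,0]*z,(v-K[1,2])/K[1,1]*z,z],-1)
    P=P@E[:3,:3].T+E[:3,3]; P[z==0]=np.nan; return P
def ray(u,v,K,E,h):
    d=E[:3,:3]@np.array([(u-K[0,2])/K[0,0],(v-K[1,2])/K[1,1],1]); return E[:3,3]+d*(h-E[2,3])/d[2]
E
python3 - <<'E'
from h import *
o=ctrl.get_obs(); print(o["eef_pos"],o["eef_rot"],o["opening"],T(o)[:3,:3].round(3))
for n in("top","side"):
    s=snap(n,n+"0.png"); pickle.dump(s,open(n+".pkl","wb")); print(n,s[3].round(3),s[2][0,0])
E
```

```text
[ 0.18615944 -0.54344162  0.23036978] [-8.96221722e-04  9.86436050e-01  1.64143581e-01  3.39350562e-05] 0.9994020785915416 [[ 0.946  0.324 -0.   ]
 [ 0.324 -0.946  0.002]
 [ 0.    -0.002 -1.   ]]
top [[-0.014 -0.993  0.117  0.415]
 [-1.     0.013 -0.011  0.006]
 [ 0.01  -0.117 -0.993  1.156]
 [ 0.     0.     0.     1.   ]] 458.40156833576634
side [[ 0.981 -0.1    0.168  0.365]
 [-0.196 -0.489  0.85  -0.838]
 [-0.003 -0.866 -0.5    0.614]
 [ 0.     0.     0.     1.   ]] 504.4108346807987
```

View pics/top0.png

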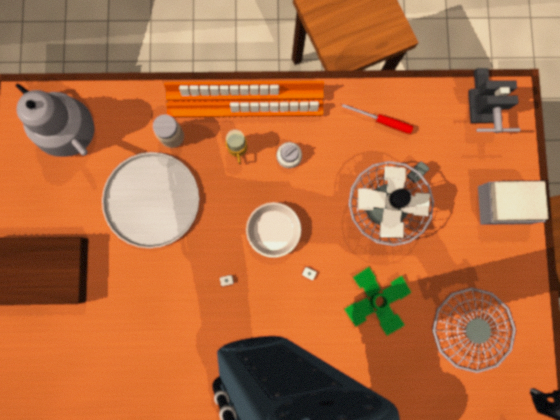

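View pics/side0.png

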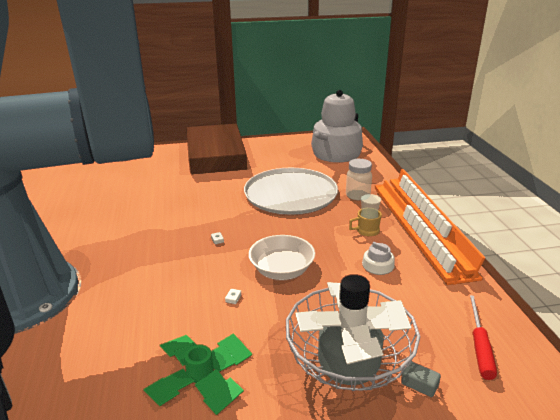

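The top view shows the fan nut at about (400,198), the lemon dish at (273,230), the tray at (152,199), the tea glass at (235,142), the timer at (289,155) and the tiles at (227,281) and (309,273). The green look-alike blade is at (378,300). The side view agrees, with the nut at (354,292). Next I'll measure these.

```bash
cat > m.py <<'E'
from h import *
for n,(nu,nv),(du,dv),(tu,tv) in(("top",(400,198),(273,230),(152,199)),("side",(354,282),(282,255),(291,190))):
    c,z,K,E=pickle.load(open(n+".pkl","rb")); P=cloud(z,K,E)
    hsv=cv2.cvtColor(c,cv2.COLOR_RGB2HSV)
    # nut: dark pixels, height near 0.163
    X,Y,Z=P[...,0],P[...,1],P[...,2]
    v,u=np.mgrid[:420,:560]
    m=(np.hypot(u-nu,v-nv)<40)&(abs(Z-.163)<.006)&(c.max(2)<70)
    p=P[m]; cn,r=cv2.minEnclosingCircle(p[:,:2].astype(np.float32)); print(n,"nut top n",m.sum(),"med",np.median(p,0),"minc",cn,r)
    # hub outside / rim
    for nm,(a,b),h0,h1,rr in(("dish",(du,dv),.022,.034,75),("tray",(tu,tv),.009,.02,65)):
        q0=ray(a,b,K,E,.01)
        m=(np.hypot(X-q0[0],Y-q0[1])<{"dish":.085,"tray":.14}[nm])&(Z>h0)&(Z<h1)
        p=P[m]; cn,r=cv2.minEnclosingCircle(p[:,:2].astype(np.float32)); print(nm,m.sum(),cn,r)
        g=(np.hypot(X-cn[0],Y-cn[1])<.03); print("  floor z",np.nanmedian(Z[g]))
    if n=="top":
        for nm,(a,b) in dict(glass=(235,140),timer=(289,155),ta=(227,281),tb=(309,273),green=(378,300),jar=(167,130)).items(): print(nm,ray(a,b,K,E,.03).round(3),"max h",np.nanmax(Z[b-12:b+13,a-12:a+13]).round(3))
E
python3 m.py
```

```text
top nut top n 262 med [ 0.56658901 -0.28740656  0.16279815] minc (0.56670081615448, -0.2883249819278717) 0.021350178867578506
dish 574 (0.5107431411743164, -0.007361866068094969) 0.06739871948957443
  floor z 0.006535719120573491
tray 850 (0.6025166511535645, 0.2985668480396271) 0.13154122233390808
  floor z 0.004742313542949961
glass [0.738 0.085 0.03 ] max h 0.088
timer [ 0.698 -0.05   0.03 ] max h 0.057
ta [0.386 0.106 0.03 ] max h 0.017
tb [ 0.403 -0.093  0.03 ] max h 0.016
green [ 0.335 -0.259  0.03 ] max h 0.048
jar [0.766 0.257 0.03 ] max h 0.096
side nut top n 416 med [ 0.5682166  -0.29525653  0.16126923] minc (0.569159746170044, -0.2933819591999054) 0.020361516624689102
dish 562 (0.5132942199707031, -0.007802546489983797) 0.0696890652179718
  floor z 0.004883328288173394
tray 394 (0.5951761603355408, 0.30034852027893066) 0.1261119246482849
  floor z 0.0026874508303766365
```

Emit:
send_rows(motion=[[0, 0, 0, 44.3, -11.7, -5, -1], [0, 0, 0, 44.3, -11.7, -5, -1], [0, 0, 0, 44.3, -11.7, -5, -1], [0, 0, 0, 44.3, -11.7, -5, -1], [0, 0, 0, 44.3, -11.7, -5, -1], [0, 0, 0, 44.3, -11.7, -5, -1], [0, 0, 0, 44.3, -11.7, -5, -1], [0, 0, 0, 44.3, -11.7, -5, -1], [0, 0, 0, 44.3, -11.7, -5, -1], [0, 0, 0, 44.3, -11.7, -5, -1]])

```text
time_s: 1.1
eef_pos: [0.5687, -0.2883, 0.281]
eef_rot: [-0.0, 0.986, 0.164, -0.0]
wrist_force: [0.3, -0.4, -0.7]
opening: 0.997
grasp_force: 0.0
```

```bash
cat > w.py <<'E'
from h import *
import sys
o=ctrl.get_obs(); print(o["time_s"],o["eef_pos"],o["q"].round(3) if hasattr(o["q"],"round") else o["q"],np.abs(o["dq"]).max())
Tm=T(o); print("yaw x",np.degrees(np.arctan2(Tm[1,0],Tm[0,0])))
c,z,K,E=snap("wrist",sys.argv[1]); P=cloud(z,K,E); print(E.round(3))
h=float(sys.argv[2]); x0,y0=map(float,sys.argv[3:5]); r0=float(sys.argv[5])
m=(abs(P[...,2]-h)<.006)&(np.hypot(P[...,0]-x0,P[...,1]-y0)<r0)
if len(sys.argv)>6: m&=c.max(2)<int(sys.argv[6])
p=P[m]; print(len(p),np.median(p,0),cv2.minEnclosingCircle(p[:,:2].astype(np.float32)))
e=cv2.fitEllipse(cv2.findContours(m.astype(np.uint8),0,1)[0].__iter__().__next__()) if 0 else None
ct=np.mean(cv2.minEnclosingCircle(p[:,:2].astype(np.float32))[0:1],0); d=ct-Tm[:2,3]
print("err tool x,y mm",(1000*Tm[:2,:2].T@d).round(1))
E
python3 w.py w1.png .163 .567 -.289 .04 70
```

```text
1.1 [ 0.56870281 -0.28833931  0.28102102] [-0.655  0.284  1.382 -0.     1.476  0.586] 0.7044807082087694
yaw x 18.90274877837057
[[ 0.325 -0.897 -0.299  0.645]
 [-0.946 -0.309 -0.101 -0.262]
 [-0.002  0.315 -0.949  0.424]
 [ 0.     0.     0.     1.   ]]
2138 [ 0.57053063 -0.28894078  0.16310814] ((0.5692057013511658, -0.28947821259498596), 0.021711107343435287)
err tool x,y mm [0.1 1.2]
```

View pics/w1.png

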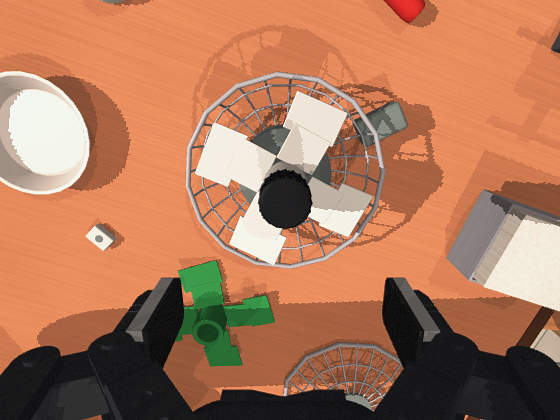

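The wrist view shows the nut at (286,200), centred under the gripper. I'll pre-turn the wrist and descend part of the way.

Emit:
send_rows(motion=[[0, 0, -8, 0, 0, 12, -1], [0, 0, -8, 0, 0, 13, -1], [0, 0, -8, 0, 0, 13, -1], [0, 0, -8, 0, 0, 13, -1], [0, 0, -8, 0, 0, 12, -1], [0, 0, -8, 0, 0, 12, -1], [0, 0, 0, 0, 0, 0, -1], [0, 0, 0, 0, 0, 0, -1], [0, 0, 0, 0, 0, 0, -1], [0, 0, 0, 0, 0, 0, -1]])

```text
time_s: 2.15
eef_pos: [0.5678, -0.2902, 0.2072]
eef_rot: [0.001, 0.835, 0.551, 0.0]
wrist_force: [-0.4, -0.1, 0.7]
opening: 0.997
grasp_force: 0.0
```

```bash
python3 w.py w2.png .163 .567 -.289 .04 70
```

```text
2.15 [ 0.56783415 -0.29017766  0.20722392] [-0.658  0.337  1.464 -0.     1.339 -0.253] 0.00964443500212124
yaw x 66.80266046576645
[[ 0.92  -0.373 -0.122  0.6  ]
 [-0.393 -0.873 -0.29  -0.215]
 [ 0.001  0.315 -0.949  0.35 ]
 [ 0.     0.     0.     1.   ]]
3797 [ 0.5696015  -0.28742435  0.16304464] ((0.5689539313316345, -0.28922852873802185), 0.021806294098496437)
err tool x,y mm [1.3 0.7]
```

Emit:
send_rows(motion=[[0, 0, 0, 1.2, 0.7, 12, -1], [0, 0, 0, 0, 0, 17, -1], [0, 0, 0, 0, 0, 17, -1], [0, 0, 0, 0, 0, 17, -1], [0, 0, 0, 0, 0, 16, -1], [0, 0, 0, 0, 0, 0, -1], [0, 0, 0, 0, 0, 0, 1], [0, 0, 0, 0, 0, 0, 1], [0, 0, 0, 0, 0, 0, 1], [0, 0, 0, 0, 0, 0, 1]])

```text
time_s: 3.2
eef_pos: [0.5694, -0.2896, 0.1289]
eef_rot: [0.001, 0.834, 0.551, 0.0]
wrist_force: [-0.2, 0.1, 5.1]
opening: 0.477
grasp_force: 60.9
```

Emit:
send_rows(motion=[[0, 0, 4, 0, 0, 0, 1], [0, 0, 8, 0, 0, 0, 1], [0, 0, 8, 0, 0, 0, 1], [0, 0, 8, 0, 0, 0, 1], [0, 0, 8, 0, 0, 0, 1], [0, 0, 8, 0, 0, 0, 1], [0, 0, 8, 0, 0, 0, 1], [0, 0, 8, 0, 0, 0, 1], [0, 0, 8, 0, 0, 0, 1], [0, 0, 8, 0, 0, 0, 1]])

```text
time_s: 4.2
eef_pos: [0.5694, -0.2897, 0.1289]
eef_rot: [0.001, 0.997, -0.082, 0.001]
wrist_force: [0.2, -1.1, 3.1]
opening: 0.477
grasp_force: 60.9
```

Emit:
send_rows(motion=[[0, 0, 8, 0, 0, 0, 1], [0, 0, 6, 0, 0, 0, 1], [0, 0, 2, 0, 0, 0, 1], [0, 0, 0, 0, 0, 0, 1], [0, 0, 0, 0, 0, 0, 1], [0, 0, 0, 0, 0, 0, 1], [0, 0, 0, 0, 0, -1, 1], [0, 0, 0, 0, 0, -2, 1], [0, 0, 0, 0, 0, -3, 1], [0, 0, 0, 0, 0, 0, 1]])

```text
time_s: 5.2
eef_pos: [0.5686, -0.289, 0.1335]
eef_rot: [-0.0, 0.976, -0.217, -0.0]
wrist_force: [0.1, 0.6, 0.1]
opening: 0.478
grasp_force: 60.5
```

```bash
python3 -c "
from h import *
o=ctrl.get_obs();M=T(o);print(o['q'],o['torque'],o['wrist_force'],np.degrees(np.arctan2(M[1,0],M[0,0])))"
```

```text
[-6.56023917e-01  4.13455460e-01  1.51963524e+00  6.34694262e-05
  1.20857911e+00  1.35266674e+00] [-0.01244883  0.01663132 -0.01807774] [0.10442984 0.60451926 0.07728602] -25.09078542577574
```

Turned 92° and nothing is resisting. I'll lift it now.

Emit:
send_rows(motion=[[0, 0, 0, 0, 0, -3, 1], [0, 0, 0, 0, 0, -4, 1], [0, 0, 0, 0, 0, -5, 1], [0, 0, 0, 0, 0, -6, 1], [0, 0, 0, 0, 0, -8, 1], [0, 0, 0, 0, 0, -12, 1], [0, 0, 0, 0, 0, -15, 1], [0, 0, 0, 0, 0, -15, 1], [0, 0, 0, 0, 0, -10, 1], [0, 0, 0, 0, 0, 0, 1]])

```text
time_s: 6.2
eef_pos: [0.5696, -0.2898, 0.2141]
eef_rot: [0.001, 0.976, -0.217, 0.002]
wrist_force: [0.2, -0.2, -0.6]
opening: 0.478
grasp_force: 60.6
```

```bash
cat > t.py <<'E'
from h import *
c,z,K,E=snap("top","top1.png"); P=cloud(z,K,E); pickle.dump((c,z,K,E),open("top1.pkl","wb"))
def circ(x0,y0,ra,rb,h0,h1):
    d=np.hypot(P[...,0]-x0,P[...,1]-y0); p=P[(d>ra)&(d<rb)&(P[...,2]>h0)&(P[...,2]<h1)]
    A=np.c_[2*p[:,:2],np.ones(len(p))]; s=np.linalg.lstsq(A,(p[:,:2]**2).sum(1),rcond=None)[0]
    return len(p),s[:2],np.sqrt(s[2]+s[0]**2+s[1]**2)
print("tray",circ(.597,.299,.10,.128,.0095,.018)); print("dish",circ(.512,-.0075,.05,.075,.024,.034))
o=ctrl.get_obs();M=T(o);print(o["eef_pos"],M[:2,:2].round(4),"to dish",1000*M[:2,:2].T@(circ(.512,-.0075,.05,.075,.024,.034)[1]-M[:2,3]))
E
python3 t.py; python3 -c "
import cv2;from h import *;snap('side','side1.png')"
```

```text
tray (703, array([0.59186572, 0.30010259]), np.float64(0.11766592576043554))
dish (504, array([ 0.51042876, -0.0074301 ]), np.float64(0.06315219979220175))
[ 0.56908724 -0.28940777  0.21263844] [[ 0.9055 -0.4243]
 [-0.4243 -0.9055]] to dish [-172.74738061 -230.4567672 ]
```

View pics/side1.png

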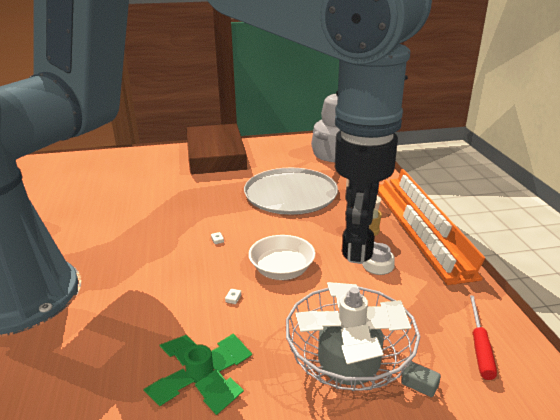

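The side view shows the nut in the gripper at (358,245) and clear of the shaft. The blade is still seated at (352,312). Next, the dish.

Emit:
send_rows(motion=[[0, 0, 0, -15, -20, 0, 1], [0, 0, 0, -24, -32, 0, 1], [0, 0, 0, -24, -32, 0, 1], [0, 0, 0, -24, -32, 0, 1], [0, 0, 0, -24, -32, 0, 1], [0, 0, 0, -24, -32, 0, 1], [0, 0, 0, -20, -27, 0, 1], [0, 0, 0, -12, -16, 0, 1], [0, 0, 0, -6, -8, 0, 1], [0, 0, 0, 0, 0, 0, 1]])

```text
time_s: 7.3
eef_pos: [0.5094, -0.0056, 0.2108]
eef_rot: [-0.0, 0.976, -0.217, -0.001]
wrist_force: [0.7, -0.2, 0.6]
opening: 0.478
grasp_force: 60.6
```

Emit:
send_rows(motion=[[0, 0, 0, 0, 0, 15, 1], [0, 0, 0, 0, 0, 25, 1], [0, 0, 0, 0, 0, 30, 1], [0, 0, 0, 0, 0, 30, 1], [0, 0, 0, 0, 0, 30, 1], [0, 0, 0, 0, 0, 25, 1], [0, 0, 0, 0, 0, 15, 1], [0, 0, 0, 0, 0, 10, 1], [0, 0, 0, 0, 0, 5, 1], [0, 0, 0, 0, 0, 0, 1]])

```text
time_s: 8.3
eef_pos: [0.5099, -0.007, 0.0259]
eef_rot: [0.0, 0.976, -0.218, -0.0]
wrist_force: [-0.1, -0.7, -0.4]
opening: 0.473
grasp_force: 60.6
```

```bash
python3 -c "
from h import *
c,z,K,E=snap('wrist','w3.png');o=ctrl.get_obs();print(o['eef_pos'])"; python3 t.py
```

```text
[ 0.5103369  -0.00692783  0.02656218]
tray (688, array([0.5915921 , 0.30011841]), np.float64(0.11763386292304208))
dish (165, array([ 0.50749899, -0.00596724]), np.float64(0.06060643062659388))
[ 0.51063802 -0.00685054  0.026972  ] [[ 0.9054 -0.4245]
 [-0.4245 -0.9054]] to dish [-3.21714519  0.53265709]
```

View pics/w3.png

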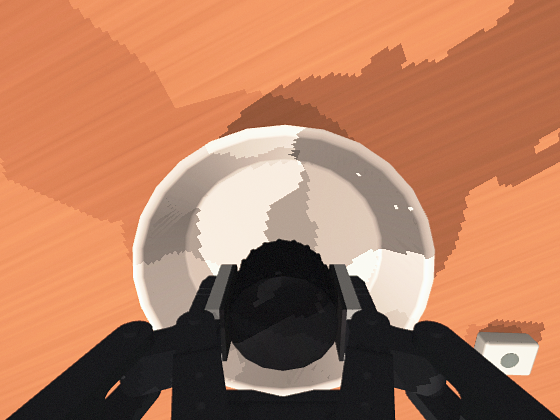

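The wrist view shows the nut at about (285,310), centred within the dish, whose rim runs from x=135 to 435. I'll lower it gently.

Emit:
send_rows(motion=[[0, 0, 0, 0, 0, 5, 1], [0, 0, 0, 0, 0, 5, 1], [0, 0, 0, 0, 0, 3, 1], [0, 0, 0, 0, 0, 1.5, 1], [0, 0, 0, 0, 0, 1, 1], [0, 0, 0, 0, 0, 0.5, 1], [0, 0, 0, 0, 0, 0.5, 1], [0, 0, 0, 0, 0, 0.5, 1], [0, 0, 0, 0, 0, 0, 1], [0, 0, 0, 0, 0, 0, 1]])

```text
time_s: 9.4
eef_pos: [0.51, -0.0065, 0.0094]
eef_rot: [0.0, 0.976, -0.217, 0.0]
wrist_force: [-0.4, 0.1, -0.0]
opening: 0.479
grasp_force: 60.6
```

Emit:
send_rows(motion=[[0, 0, 0, 0, 0, 0.5, 1], [0, 0, 0, 0, 0, 0.5, 1], [0, 0, 0, 0, 0, 0.5, 1], [0, 0, 0, 0, 0, 0.3, 1], [0, 0, 0, 0, 0, 0, 1], [0, 0, 0, 0, 0, 0, 1], [0, 0, 0, 0, 0, 0, 1], [0, 0, 0, 0, 0, 0, 1], [0, 0, 0, 0, 0, 0, 1], [0, 0, 0, 0, 0, 0, 1]])

```text
time_s: 10.4
eef_pos: [0.5099, -0.0064, 0.0078]
eef_rot: [0.0, 0.976, -0.217, -0.0]
wrist_force: [-2.0, 0.2, 5.6]
opening: 0.482
grasp_force: 61.1
```

It's touching the floor of the dish at 5.6 N. Release and rise.

Emit:
send_rows(motion=[[0, 0, 0, 0, 0, 0, 0.02], [0, 0, 0, 0, 0, 0, -0.1], [0, 0, 0, 0, 0, 0, -0.3], [0, 0, 0, 0, 0, 0, -0.3], [0, 0, 0, 0, 0, -4, -0.3], [0, 0, 0, 0, 0, -10, -0.3], [0, 0, 0, 0, 0, -20, -0.3], [0, 0, 0, 0, 0, -30, -0.3], [0, 0, 0, 0, 0, -40, -1], [0, 0, 0, 0, 0, -40, -1]])

```text
time_s: 11.4
eef_pos: [0.5095, -0.0064, 0.1534]
eef_rot: [0.0, 0.976, -0.217, -0.0]
wrist_force: [1.2, 0.1, 0.2]
opening: 0.956
grasp_force: 0.0
```

```bash
python3 - <<'E'
from h import *
o=ctrl.get_obs();M=T(o);c,z,K,E=snap("wrist","w4.png")
print(o["eef_pos"],o["q"],"to fan",1000*M[:2,:2].T@(np.array([.569,-.2894])-M[:2,3]))
E
```

```text
[ 0.50952066 -0.00636208  0.15344697] [-2.45770402e-01  1.21897019e-01  1.84186764e+00 -9.06220913e-06
  1.17804065e+00  1.76316548e+00] to fan [173.94066115 231.06903795]
```

View pics/w4.png

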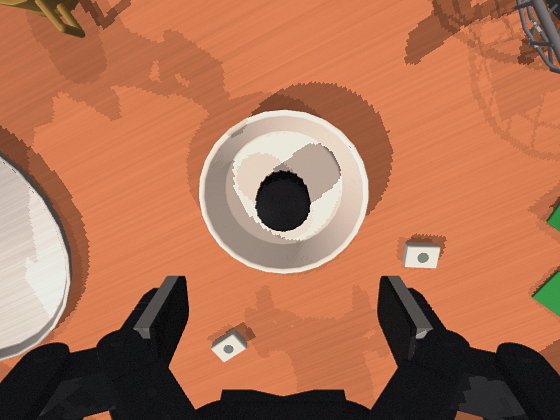

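The nut stands in the dish at (283,200). Back to the fan.

Emit:
send_rows(motion=[[0, 0, 0, 0, 0, -25, -1], [0, 0, 0, 16, 21, -25, -1], [0, 0, 0, 24, 32, -10, -1], [0, 0, 0, 24, 32, 0, -1], [0, 0, 0, 24, 32, 0, -1], [0, 0, 0, 24, 32, 0, -1], [0, 0, 0, 24, 32, 0, -1], [0, 0, 0, 22, 29, 0, -1], [0, 0, 0, 16, 21, 0, -1], [0, 0, 0, 0, 0, 0, -1]])

```text
time_s: 12.45
eef_pos: [0.5695, -0.2931, 0.2119]
eef_rot: [0.001, 0.976, -0.219, 0.001]
wrist_force: [0.2, -0.5, 0.2]
opening: 0.996
grasp_force: 0.0
```

```bash
python3 w.py w5.png .127 .569 -.2894 .03; python3 w.py w6.png .148 .569 -.2894 .02
```

```text
12.45 [ 0.56946674 -0.29310858  0.21187799] [-6.600e-01  3.390e-01  1.452e+00 -1.000e-03  1.349e+00  1.353e+00] 0.05526582166546054
yaw x -25.301734619415257
[[-0.427 -0.859 -0.284  0.643]
 [-0.904  0.405  0.135 -0.327]
 [-0.     0.315 -0.949  0.355]
 [ 0.     0.     0.     1.   ]]
1751 [ 0.57436652 -0.29298687  0.12717183] ((0.5689266920089722, -0.2897886633872986), 0.02090105041861534)
err tool x,y mm [-1.9 -2.8]
12.5 [ 0.5692692  -0.29101159  0.21166863] [-0.658  0.338  1.454  0.     1.349  1.353] 0.037045006736718455
yaw x -25.238874104421928
[[-0.426 -0.859 -0.285  0.643]
 [-0.905  0.403  0.136 -0.325]
 [-0.001  0.316 -0.949  0.355]
 [ 0.     0.     0.     1.   ]]
472 [ 0.56962883 -0.29021178  0.1482114 ] ((0.5695000886917114, -0.289707213640213), 0.012012697756290436)
err tool x,y mm [-0.3 -1.3]
```

View pics/w6.png

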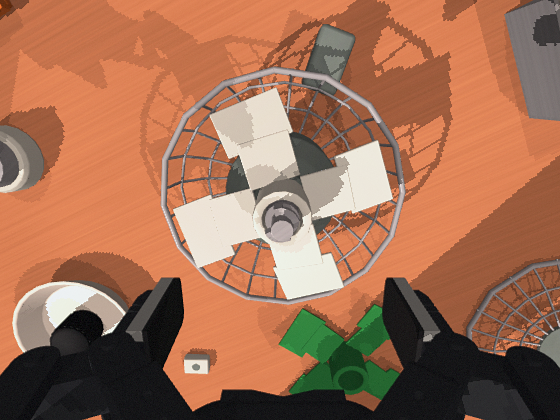

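The wrist view shows the shaft tip at (283,230) inside the hub, and the blade on it with nothing in the way. I'll descend around the hub.

Emit:
send_rows(motion=[[0, 0, 0, 0, 0, 12, -1], [0, 0, 0, 0, 0, 18, -1], [0, 0, 0, 0, 0, 20, -1], [0, 0, 0, 0, 0, 20, -1], [0, 0, 0, 0, 0, 18, -1], [0, 0, 0, 0, 0, 12, -1], [0, 0, 0, 0, 0, 7, -1], [0, 0, 0, 0, 0, 3, -1], [0, 0, 0, 0, 0, 0, -1], [0, 0, 0, 0, 0, 0, -1]])

```text
time_s: 13.55
eef_pos: [0.57, -0.2898, 0.1024]
eef_rot: [0.0, 0.976, -0.217, 0.001]
wrist_force: [-0.4, -0.4, 0.5]
opening: 0.999
grasp_force: 0.0
```

Emit:
send_rows(motion=[[0, 0, 0, -0.6, 0, 1, -1], [0, 0, 0, 0, 0, 0, 0.4], [0, 0, 0, 0, 0, 0, 1], [0, 0, 0, 0, 0, 0, 1], [0, 0, 0, 0, 0, 0, 1], [0, 0, 0, 0, 0, 0, 1], [0, 0, 0, 0, 0, -1, 1], [0, 0, 0, 0, 0, -2, 1], [0, 0, 0, 0, 0, -3, 1], [0, 0, 0, 0, 0, -3, 1]])

```text
time_s: 14.55
eef_pos: [0.5688, -0.2891, 0.1094]
eef_rot: [-0.0, 0.976, -0.217, -0.0]
wrist_force: [0.6, -0.6, -0.8]
opening: 0.481
grasp_force: 60.5
```

Gripped and rising freely. I'll lift it 100 mm.

Emit:
send_rows(motion=[[0, 0, 0, 0, 0, -6, 1], [0, 0, 0, 0, 0, -8, 1], [0, 0, 0, 0, 0, -10, 1], [0, 0, 0, 0, 0, -12, 1], [0, 0, 0, 0, 0, -14, 1], [0, 0, 0, 0, 0, -16, 1], [0, 0, 0, 0, 0, -16, 1], [0, 0, 0, 0, 0, -14, 1], [0, 0, 0, 0, 0, -10, 1], [0, 0, 0, 0, 0, -4, 1]])

```text
time_s: 15.55
eef_pos: [0.5695, -0.2896, 0.2213]
eef_rot: [0.0, 0.976, -0.217, 0.001]
wrist_force: [-0.1, 0.4, -0.4]
opening: 0.478
grasp_force: 60.5
```

```bash
python3 t.py; python3 - <<'E'
from h import *
c,z,K,E=snap("side","side2.png"); P=cloud(z,K,E)
# blade level check: points of wings/hub near the tool axis
o=ctrl.get_obs();M=T(o);print(o["eef_pos"],o["wrist_force"],"to tray",1000*M[:2,:2].T@(np.array([.592,.300])-M[:2,3]))
d=np.hypot(P[...,0]-M[0,3],P[...,1]-M[1,3]); m=(d<.095)&(d>.03)&(P[...,2]>.16)&(c.min(2)>130); p=P[m]; print(len(p),np.percentile(p[:,2],[2,50,98]) if len(p) else 0)
A=np.c_[p[:,:2]-M[:2,3],np.ones(len(p))]; print("wing plane",np.linalg.lstsq(A,p[:,2],rcond=None)[0])
E
```

```text
tray (690, array([0.59190692, 0.30020659]), np.float64(0.11760132695717024))
dish (489, array([ 0.510424  , -0.00733201]), np.float64(0.06333100796938397))
[ 0.56943169 -0.28954168  0.22115498] [[ 0.9056 -0.4242]
 [-0.4242 -0.9056]] to dish [-173.15587952 -230.52342605]
[ 0.56912082 -0.28936658  0.22014299] [-0.4320465   0.32614574 -0.7625443 ] to tray [-229.3313488  -543.39989602]
2897 [0.20866434 0.21444762 0.21955786]
wing plane [-0.0245485   0.01216999  0.21634378]
```

View pics/side2.png

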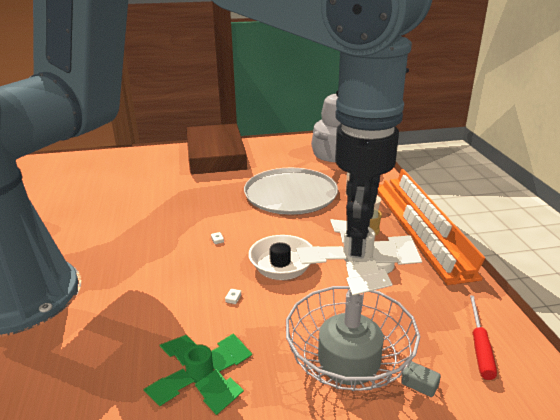

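The side view shows the blade held level at (360,262) and clear of the shaft, with the nut still in the dish at (281,254). Next, the tray.

Emit:
send_rows(motion=[[0, 0, 0, -6.3, -15, 0, 1], [0, 0, 0, -12.7, -30, 0, 1], [0, 0, 0, -16.9, -40, 0, 1], [0, 0, 0, -16.9, -40, 0, 1], [0, 0, 0, -16.9, -40, 0, 1], [0, 0, 0, -16.9, -40, 0, 1], [0, 0, 0, -16.9, -40, 0, 1], [0, 0, 0, -16.9, -40, 0, 1], [0, 0, 0, -16.9, -40, 0, 1], [0, 0, 0, -16.9, -40, 0, 1]])

```text
time_s: 16.65
eef_pos: [0.5828, 0.1095, 0.2185]
eef_rot: [0.0, 0.976, -0.217, -0.001]
wrist_force: [0.2, -0.7, -0.7]
opening: 0.475
grasp_force: 60.6
```

Emit:
send_rows(motion=[[0, 0, 0, -16.9, -40, 0, 1], [0, 0, 0, -16.9, -40, 0, 1], [0, 0, 0, -16, -38, 0, 1], [0, 0, 0, -12.7, -30, 0, 1], [0, 0, 0, -8.4, -20, 0, 1], [0, 0, 0, -4.2, -10.4, 0, 1], [0, 0, 0, 0, 0, 0, 1], [0, 0, 0, 0, 0, 0, 1], [0, 0, 0, 0, 0, 0, 1], [0, 0, 0, 0, 0, 0, 1]])

```text
time_s: 17.65
eef_pos: [0.5921, 0.2989, 0.2195]
eef_rot: [0.0, 0.976, -0.218, -0.0]
wrist_force: [-0.3, 0.8, -1.4]
opening: 0.478
grasp_force: 60.6
```

```bash
python3 - <<'E'
from h import *
o=ctrl.get_obs();M=T(o);print(o["eef_pos"],o["q"].round(2) if hasattr(o["q"],"round") else o["q"],"to tray",1000*M[:2,:2].T@(np.array([.592,.300])-M[:2,3]))
c,z,K,E=snap("wrist","w7.png"); P=cloud(z,K,E); p=P[(P[...,2]>.009)&(P[...,2]<.018)]; d=np.hypot(p[:,0]-.592,p[:,1]-.3); p=p[(d>.10)&(d<.135)]
A=np.c_[2*p[:,:2],np.ones(len(p))]; s=np.linalg.lstsq(A,(p[:,:2]**2).sum(1),rcond=None)[0]; print(len(p),s[:2],np.sqrt(s[2]+s[0]**2+s[1]**2))
E
```

```text
[0.59207415 0.29891925 0.21953893] [ 0.29  0.38  1.38 -0.    1.38  2.3 ] to tray [-0.52719481 -0.94635845]
3325 [0.59406547 0.3001775 ] 0.1178164759078596
```

View pics/w7.png

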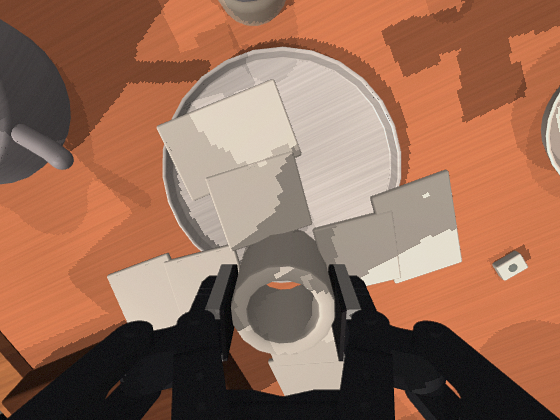

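The wrist view shows the blade hub held at (283,305) and the empty tray below. I'll lower the blade.

Emit:
send_rows(motion=[[0, 0, 0, 0.3, -1.4, 15, 1], [0, 0, 0, 0, 0, 28, 1], [0, 0, 0, 0, 0, 35, 1], [0, 0, 0, 0, 0, 35, 1], [0, 0, 0, 0, 0, 30, 1], [0, 0, 0, 0, 0, 22, 1], [0, 0, 0, 0, 0, 14, 1], [0, 0, 0, 0, 0, 8, 1], [0, 0, 0, 0, 0, 4, 1], [0, 0, 0, 0, 0, 0, 1]])

```text
time_s: 18.7
eef_pos: [0.5931, 0.3014, 0.0288]
eef_rot: [-0.0, 0.976, -0.217, 0.0]
wrist_force: [-0.6, -1.2, -0.3]
opening: 0.477
grasp_force: 60.6
```

Emit:
send_rows(motion=[[0, 0, 0, 0, 0, 2, 1], [0, 0, 0, 0, 0, 1, 1], [0, 0, 0, 0, 0, 1, 1], [0, 0, 0, 0, 0, 0.5, 1], [0, 0, 0, 0, 0, 0.5, 1], [0, 0, 0, 0, 0, 0.5, 1], [0, 0, 0, 0, 0, 0, 1], [0, 0, 0, 0, 0, 0, 1], [0, 0, 0, 0, 0, 0, 1], [0, 0, 0, 0, 0, 0, 1]])

```text
time_s: 19.7
eef_pos: [0.5927, 0.3013, 0.023]
eef_rot: [-0.0, 0.976, -0.217, 0.0]
wrist_force: [0.1, 0.0, -1.2]
opening: 0.48
grasp_force: 60.6
```

Emit:
send_rows(motion=[[0, 0, 0, 0, 0, 0.5, 1], [0, 0, 0, 0, 0, 0.5, 1], [0, 0, 0, 0, 0, 0.5, 1], [0, 0, 0, 0, 0, 0.3, 1], [0, 0, 0, 0, 0, 0.3, 1], [0, 0, 0, 0, 0, 0, 1], [0, 0, 0, 0, 0, 0, 1], [0, 0, 0, 0, 0, 0, 1], [0, 0, 0, 0, 0, 0, 1], [0, 0, 0, 0, 0, 0, 1]])

```text
time_s: 20.7
eef_pos: [0.5927, 0.3013, 0.0209]
eef_rot: [-0.0, 0.976, -0.217, 0.0]
wrist_force: [-0.2, -0.1, -1.6]
opening: 0.476
grasp_force: 60.6
```

Emit:
send_rows(motion=[[0, 0, 0, 0, 0, 0.3, 1], [0, 0, 0, 0, 0, 0.3, 1], [0, 0, 0, 0, 0, 0.3, 1], [0, 0, 0, 0, 0, 0.2, 1], [0, 0, 0, 0, 0, 0, 1], [0, 0, 0, 0, 0, 0, 1], [0, 0, 0, 0, 0, 0, 1], [0, 0, 0, 0, 0, 0, 1], [0, 0, 0, 0, 0, 0, 1], [0, 0, 0, 0, 0, 0, 1]])

```text
time_s: 21.7
eef_pos: [0.5927, 0.3013, 0.0201]
eef_rot: [0.0, 0.976, -0.217, 0.0]
wrist_force: [-2.7, -1.3, 5.4]
opening: 0.477
grasp_force: 61.0
```

The blade is on the tray floor. Release and rise.

Emit:
send_rows(motion=[[0, 0, 0, 0, 0, 0, 0.02], [0, 0, 0, 0, 0, 0, -0.1], [0, 0, 0, 0, 0, 0, -0.4], [0, 0, 0, 0, 0, 0, -0.6], [0, 0, 0, 0, 0, 0, -0.6], [0, 0, 0, 0, 0, -5, -0.6], [0, 0, 0, 0, 0, -15, -0.6], [0, 0, 0, 0, 0, -30, -0.6], [0, 0, 0, 0, 0, -40, -0.6], [0, 0, 0, 0, 0, -40, -0.6]])

```text
time_s: 22.7
eef_pos: [0.5926, 0.3013, 0.1522]
eef_rot: [-0.0, 0.976, -0.217, 0.0]
wrist_force: [0.9, -0.2, -0.2]
opening: 0.802
grasp_force: 0.0
```

Emit:
send_rows(motion=[[0, 0, 0, -40, 0, -20, -1], [0, 0, 0, -40, 0, -20, -1], [0, 0, 0, -40, 0, 0, -1], [0, 0, 0, -40, 0, 0, -1], [0, 0, 0, -30, 0, 0, -1], [0, 0, 0, -10, 0, 0, -1], [0, 0, 0, 0, 0, 0, -1], [0, 0, 0, 0, 0, 0, -1], [0, 0, 0, 0, 0, 0, -1], [0, 0, 0, 0, 0, 0, -1]])

```text
time_s: 23.7
eef_pos: [0.4128, 0.3855, 0.1897]
eef_rot: [0.0, 0.976, -0.218, 0.0]
wrist_force: [0.8, -0.4, -1.2]
opening: 0.999
grasp_force: 0.0
```

```bash
python3 - <<'E'
from h import *
c,z,K,E=snap("top","top9.png"); P=cloud(z,K,E)
d=np.hypot(P[...,0]-.593,P[...,1]-.3); p=P[(d<.06)&(P[...,2]>.038)&(P[...,2]<.055)]; print("hub top",len(p),p.min(0),p.max(0),(p.min(0)+p.max(0))/2)
p=P[(d>.09)&(d<.13)&(P[...,2]>.0105)&(P[...,2]<.018)]; A=np.c_[2*p[:,:2],np.ones(len(p))]; print("tray",len(p),np.linalg.lstsq(A,(p[:,:2]**2).sum(1),rcond=None)[0][:2])
E
```

```text
hub top 144 [0.5704987  0.28141253 0.03827832] [0.61031566 0.32180355 0.05163842] [0.59040718 0.30160804 0.04495837]
tray 595 [0.59157359 0.30008567]
```

View pics/top9.png

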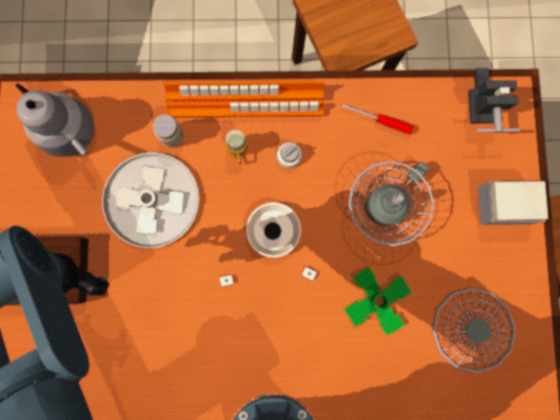

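The blade is flat in the middle of the tray at (150,199), the nut is in the dish at (273,231), and the other things haven't moved. Handing in.

```bash
python3 -c "
from bench import ctrl
print(ctrl.hand_in())"
```

```text
the job is handed in; nothing more can be done
None
```

The job is handed in after about 24 s on the robot's clock: the nut is unscrewed and in the lemon dish, the blade lies flat, hub upright, within about 2 mm of the tray's centre, and the other things were left alone.

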